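Pry the retaining clip off an idler roller's axle

ROBOT

A 6-joint arm with a two-finger parallel gripper is mounted at the origin on a cart in front of the work surface, level with it; the furniture and walls round the work are solid. World frame = base frame: x ahead of the robot, y to its left, z up, the work surface at z = 0. Lengths are in m, angles in rad, forces in N, time in s.
With the tool pointing down it reaches from about 0.275 to 0.825 m from the base axis. Payload 4.9 kg.
Tool frame: the origin (TCP) lies midway between the tips of the shut fingers; the grasp point (between the pads) lies 19 mm behind it (bot.grip_depth is the distance from the TCP to the grasp point, in m); z points along the fingers, y is the line along which they close (so a half turn about z gives the same grasp; the last joint's range is limited). The gripper opens to 85 mm and grips with 20 to 120 N. Pads are 22 mm wide; open, the fingers measure 114 mm over their backs; the gripper's body (76 mm by 85 mm) begins 54 mm behind the grasp point. The pads swing forward as they close: fully open they stand 13 mm farther back than shut.
Start: joints at [-1.364, 0.326, -0.193, 1.052, 0, 1.437], TCP at [0.184, -0.518, 0.231] pointing down, gripper open.
Joint ranges: [-2.65, 2.65], [-0.97, 1.79], [-1.3, 1.35], [-1.93, 2.1], [-1.47, 1.37], [-3.14, 3.14]. Speed limits (rad/s): [2.57, 2.57, 3.14, 3.14, 3.14, 3.14].

INTERFACE

Orientations are given as a unit quaternion [w, x, y, z].
In Python, from cell import bot gives the robot as it stands. Calls block until the motion is done:
- bot.move_pose(position, orientation): joint-space move of the TCP to a pose.
- bot.move_linear(position, speed=0.15, rotation=None, until_force=None): straight line of the TCP; rotation=None keeps the orientation; speed is the mean speed in m/s. With until_force (N) it stops when the force on the tool has changed by that much, and returns True; else False.
- bot.goto_joints(angles): joint-space move.
- bot.set_gripper(opening, grasp_force=None): opening from 0.0 (shut) to 1.0 (fully open); grasp_force is the grip in N (None keeps the last); returns when the fingers have stopped.
- bot.wait(seconds).
- bot.solve_ik(position, orientation): joint angles nearest the present ones, or None.
- bot.camera(name): name is "side" or "top"; returns the picture (480x640x3 uint8, red, green, blue); there is no depth.
- bot.calibration(name): a dict with "mtx" (3x3 intrinsics, pixels), "k1" (the pictures are not rectified: a ray, as slopes to the right and down, at radius r is drawn at 1 + k1 r^2 times it, then the intrinsics apply), "extrinsics" (4x4, takes a point from world to camera coordinates). Camera axes: x right, y down, z forward; pixel columns grow to the right and rows downward; lengths in m; the calibration is good to about 2 mm. A picture is of the moment at which its call begins. calibration takes no time and is no camera call.
A pose or a line that the arm cannot do raises bot.PlanningError and nothing moves.
- bot.close_job(): hands the job in; it is judged then, once.
Trained networks look in the newest picture that a camera, given by its name, has taken for a name from the list of things; names that differ only in an ending like _2 or _b are one class to them, and where a whole thing is asked for, a point or a joint stands for the part that bears it (a point fixed in the world has none). Each returns a list of dicts, best first, with "confidence" (0 to 1); they miss things now and then, are a little off and sometimes report something else, mostly with a low value. They report only what shows in the picture. A call takes as long as a camera call.
- bot.search_frame(camera, thing): "bbox" ([left, top, width, height] in pixels, round what is visible of it).
Readings, each from a call of its own:
- bot.read_clock(): time.
- bot.read_joint_positions(): joint angles.
- bot.read_joint_vel(): joint speeds.
- bot.read_joint_efforts(): joint torques, N m.
- bot.read_position(): TCP position.
- bot.read_tool_rot(): TCP orientation.
- bot.read_ft_force(): force on the tool from outside, world axes, zero at the start.
- bot.read_moment(): the same for the moment, N m.
- bot.read_gripper_width(): opening from 0.0 (shut) to 1.0 (fully open).
- bot.read_finger_force(): force on a finger pad.
Only numpy, scipy, OpenCV 4.12 (cv2) and the standard library are available. Lean on these libraries where they do the work, as an engineer would, in place of code of your own. Each camera call takes 0.05 s, during which the arm holds its last target. There are 200 camera calls.

TASK

The spring clip on the end of the idler roller's axle has to come off, so that the axle can be drawn and its bush changed. Roll the roller round until the closed back of the clip is on top, then take the hooked pick from the rack, slide its toe under the clip's back along the axle, which must not be scored by pressing hard on it, and pry the clip up out of its groove, never touching the clip with the fingers. The clip must end lying loose in the parts tray, the pick hung back in the rack, and the other things on the bench left where they are.

Things in the scene. Friction and masses are not known exactly. Their poses are not given: they have to be found in the camera images.
- tray: Shallow grey metal parts tray, 150 (x) x 240 (y) mm, walls 16 mm high, floor 2 mm thick, fixed to the bench. Origin: centre of its underside. In its +y half a blue bracket is bolted down, whose two cheeks (50 mm wide, rounded tops 85 mm above the bench) carry a level axle along the tray's y, which sits higher or lower in their slots. The floor from tray y = -13 mm to the -y wall is empty
- axle: Black rubber roller between the cheeks and the steel axle through it, turning as one, the clip with them. Origin: middle of the roller on its axis, 58 to 67 mm above the bench, at tray x = 0, y = +55 mm; z: along the tray's y. Roller 68 mm in diameter, 60 mm long; its top stands clear of the cheeks. It turns stiffly (0.05 N m), stays where left, and rolls under a fingertip pressed on its top with some 5 N and moved across
- groove (a point): Centre of the clip's groove, on the axle's axis, level with the roller's middle. The groove is 5.5 mm wide, 18 mm in diameter at the bottom. On both sides the axle is 24 mm in diameter: towards the tray's -y a bare land 12.5 mm long up to the axle's end, towards +y a 10 mm stretch up to the bracket's cheek
- clip: Brass-coloured spring retaining clip (E-clip kind) in the groove: horseshoe of 43 mm outside diameter, 3.5 mm thick, 26 g. Origin: its centre, on the axle's axis when seated; z along the axle, as the tray's y; x from the centre to the middle of its closed back. Two lugs and two sprung prongs hold the groove. Pulled towards its back it moves some 9 mm, needs 10 to 18 N, then comes free and may hang on the pick
- pry_window (a point): Middle of the window under the clip's back, 14.25 mm from its centre; clip axes. The window is 4.5 mm high (from the axle's surface, radius 12 mm, to the inside of the clip's band, radius 16.5 mm) and 14 mm wide, and open along the axle from both sides. The band is 5 mm wide, to radius 21.5 mm
- rack: Grey bent-sheet tool rack fixed to the bench, 150 mm long (y), with a top plate 115 mm above the bench which has two slots 11 mm wide, open towards the rack's -x, its front. Origin: middle of its base, underside
- slot_0 (a point): Where the axis of a hung tool stands in the rack's slot at its -y end, on the plate's upper face (115 mm above the bench); rack axes. The slot's mouth is 21 mm in front of it (-x), its closed end 5 mm behind
- slot_1 (a point): The same for the slot at the rack's +y end, 70 mm from the other
- hook_pick: Telescopic hooked pick, 95 g, hanging upright in one of the slots by its collar (22 mm wide). Origin: on its axis at the collar's underside, which rests on the rack's plate; z up along the handle. Orange square handle, 14 x 14 mm, flats facing x and y, from 4 to 92 mm above the origin. Below: a tube 6.5 mm wide (8 at its end) and 32 mm long, then the 5 mm shank, drawn out of it by a different length each time
- pick_grip (a point): Middle of the pick's handle, 48 mm above the pick's origin; pick axes. The shank's foot is 67 to 103 mm below the origin (held so by stiff friction, over 50 N); it must be felt or seen. There a straight smooth toe, 3 mm thick, its underside level with the foot, points along the pick's +y and ends 12.5 mm from the shank's axis
- scriber: Straight pointed scriber with the same collar and handle, but green, hanging in the other slot; not needed. Origin as the pick's
- pliers: Red-handled pliers lying on the bench at the left, 187 mm long, 16 mm high; to be left alone
- spanner: Combination spanner lying at the back of the bench, 205 mm long, 8 mm high; to be left alone
- new_bush: The new flanged steel bush, 40 mm diameter, 28 mm high, standing on the bench; to be left alone
- screwdriver: Red-handled screwdriver lying behind the tray, 200 mm long; to be left alone
- nut: Hex nut, 34 mm, lying at the right edge of the bench; to be left alone
- bolt: Hex bolt, 72 mm long, lying at the right edge of the bench; to be left alone

How it is judged:
On the way, in this order (a step that is already met when the one before it is completed fails the run):
1. the clip's closed back is on top (within 20 degrees), the clip still in its groove (distance between clip and groove below 0.005 m and angle between clip's own x axis and vertical below 0.35 rad), for 0.2 s.
2. the hooked pick bears on the clip with more than 4 N while the clip is still in its groove (distance between clip and groove below 0.005 m and contact force between hook_pick and clip above 4 N).
3. the clip is off the axle: its centre more than 16 mm from the groove's centre (distance between clip and groove above 0.016 m), for 0.05 s.
At the end, for the whole second after the job is handed in: The clip lies at rest in the tray, its centre inside the walls, under 30 mm above the bench and over 25 mm from the groove. The hooked pick hangs at rest in either slot: origin within 18 mm of the slot point sideways, 4 mm above to 3 mm below it, upright within 0.15 rad (x of clip in the frame of tray between -0.074 and 0.074 m and y of clip in the frame of tray between -0.119 and 0.119 m and z of clip in the frame of tray below 0.03 m and distance between clip and groove above 0.025 m and linear speed of each of clip, hook_pick below 0.02 m/s and ((horizontal distance between hook_pick and slot_0 below 0.018 m and z of hook_pick in the frame of slot_0 between -0.003 and 0.004 m) or (horizontal distance between hook_pick and slot_1 below 0.018 m and z of hook_pick in the frame of slot_1 between -0.003 and 0.004 m)) and angle between hook_pick's own z axis and vertical below 0.15 rad); the robot touches nothing.
It fails at once if the fingers touch the clip with more than 2 N (contact force between the fingers and clip above 2 N).
It fails at once if the pick is forced against the axle with more than 20 N (contact force between hook_pick and axle above 20 N).
It fails at once if the pliers, spanner, new bush, screwdriver, nut, bolt or scriber is moved by more than 25 mm (distance of any of pliers, spanner, new_bush, screwdriver, nut, bolt, scriber from where it was at the start of the episode above 0.025 m).
It also fails if it takes over 72 s, if anything falls off the work surface, if the arm or the gripper's body presses on something with over 40 N, if the wrist force passes 120 N, or if a joint passes its speed limit or range.

## Working session

There is one attempt and no reset: what is moved stays moved. The work goes in short steps, each a Python script; the robot and the scene stay as the last script left them, time stands still between calls to the robot, and variables do not carry over. Pictures are saved under pics/ and viewed, at most 13 in all, crops included, and the job is handed in when it is done.

```bash
ls; mkdir -p pics
python3 - <<'E'
from cell import bot
import cv2,numpy as np
for c in("side","top"):
    im=bot.camera(c); cv2.imwrite(f"pics/{c}0.png",im[:,:,::-1])
    k=bot.calibration(c); print(c,k["mtx"].tolist(),k["k1"],np.round(k["extrinsics"],4).tolist())
    for t in("tray","axle","clip","rack","hook_pick","scriber"):
        print(t,[(np.round(d["bbox"]).tolist(),round(d["confidence"],2)) for d in bot.search_frame(c,t)[:2]])
print(bot.read_clock(),bot.read_tool_rot())
E
```

```text
pics
side [[556.8893672181175, 0.0, 321.0299136789109], [0.0, 556.8893672181175, 248.82988602836255], [0.0, 0.0, 1.0]] -0.07091556167191344 [[0.9987, -0.0444, 0.0265, -0.5509], [0.006, -0.4103, -0.9119, 0.1218], [0.0514, 0.9109, -0.4095, 1.2737], [0.0, 0.0, 0.0, 1.0]]
tray [([245.0, 283.0, 87.0, 73.0], 0.74)]
axle [([270.0, 266.0, 28.0, 39.0], 0.95), ([360.0, 253.0, 28.0, 34.0], 0.51)]
clip [([276.0, 293.0, 5.0, 12.0], 0.69), ([387.0, 326.0, 32.0, 58.0], 0.42)]
rack [([292.0, 206.0, 29.0, 63.0], 0.81)]
hook_pick [([302.0, 180.0, 8.0, 8.0], 0.47)]
scriber [([296.0, 186.0, 7.0, 46.0], 0.75)]
top [[562.9477210608615, 0.0, 333.48627109488865], [0.0, 562.9477210608615, 230.4603849068501], [0.0, 0.0, 1.0]] 0.02181972278273978 [[0.0682, -0.9977, 0.0057, -0.0677], [-0.9775, -0.068, -0.1997, 0.5563], [0.1996, 0.0081, -0.9799, 1.2962], [0.0, 0.0, 0.0, 1.0]]
tray [([305.0, 235.0, 103.0, 76.0], 0.56)]
axle [([312.0, 256.0, 55.0, 31.0], 0.58)]
clip [([178.0, 225.0, 69.0, 36.0], 0.33)]
rack [([174.0, 225.0, 77.0, 38.0], 0.98)]
hook_pick [([179.0, 228.0, 20.0, 15.0], 0.5)]
scriber []
0.7 [4.70458779e-05 9.85518214e-01 1.69569597e-01 6.55754734e-06]
```

View pics/side0.png

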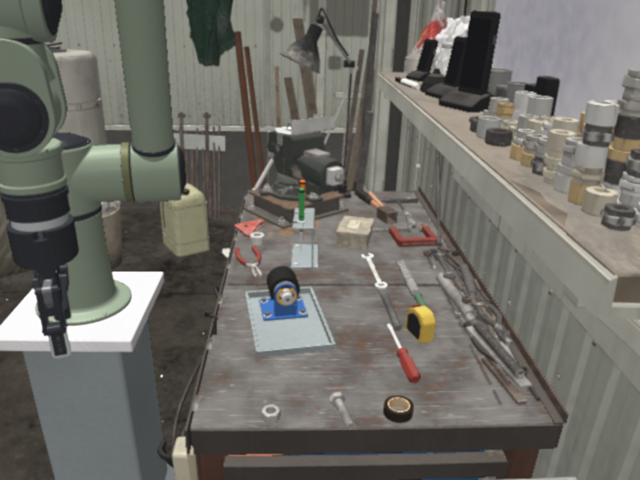

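View pics/top0.png

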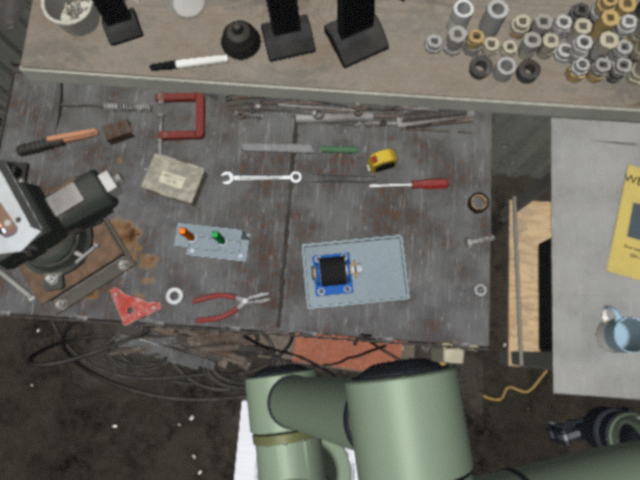

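The side view shows the blue bracket with roller at about (285,285), the tray at (290,320), and the rack at (303,235). The top view shows the orange pick handle at (185,232), the green scriber at (216,237) and the tray at (355,271). Next I'll zoom in.

Run:
```python
import cv2,numpy as np
t=cv2.imread("pics/top0.png");s=cv2.imread("pics/side0.png")
R=lambda im,f:cv2.resize(im,None,fx=f,fy=f,interpolation=cv2.INTER_CUBIC)
o=np.zeros((600,780,3),np.uint8)
o[:300]=R(t[215:315,160:420],3)
o[300:600,:480]=R(s[255:315,240:336],5)
o[300:600,490:490+165]=R(s[175:275,280:335],3)
cv2.imwrite("pics/c1.png",o)
```

```text
(no output)
```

View pics/c1.png

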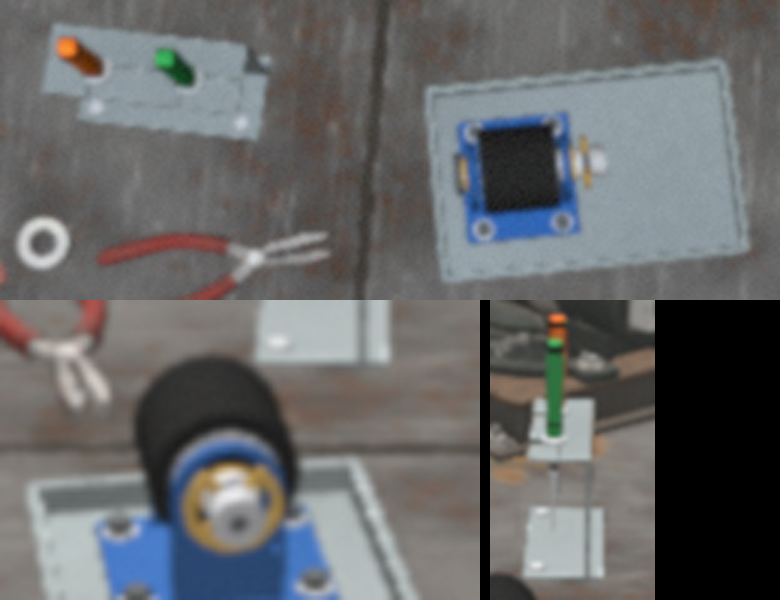

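```bash
cat > h.py <<'E'
from cell import bot
import cv2,numpy as np
def cal(c):
    k=bot.calibration(c); return np.array(k["mtx"]),np.array([k["k1"],0,0,0.]),np.array(k["extrinsics"])
def ray(c,uv):
    M,d,E=cal(c); p=cv2.undistortPoints(np.array([[uv]],float),M,d)[0,0]
    R=E[:3,:3];return -R.T@E[:3,3],R.T@np.r_[p,1]
def onz(c,uv,z):
    o,r=ray(c,uv); return o+r*(z-o[2])/r[2]
def proj(c,P):
    M,d,E=cal(c); return cv2.projectPoints(np.atleast_2d(P).astype(float),cv2.Rodrigues(E[:3,:3])[0],E[:3,3],M,d)[0][:,0]
def tri(a,b):
    (o,r),(p,s)=ray("side",a),ray("top",b)
    t=np.linalg.lstsq(np.c_[r,-s],p-o,rcond=None)[0]; A,B=o+r*t[0],p+s*t[1]; return (A+B)/2,np.linalg.norm(A-B)
E
python3 - <<'E'
from h import *
np.set_printoptions(precision=4,suppress=True)
T=lambda x,y:(160+x/3-.33,215+y/3-.33)
C=np.array([onz("top",T(*p),.016) for p in[(426,90),(722,63),(748,250),(444,280)]])
c=C.mean(0);y=(C[0]+C[3]-C[1]-C[2]);y/=np.linalg.norm(y);yaw=np.arctan2(-y[0],y[1])
print("tray",C[:,:2].tolist(),c,yaw,np.linalg.norm(C[0]-C[1]),np.linalg.norm(C[0]-C[3]))
print("pick top",onz("top",T(67,45),.207),"collar",onz("top",T(104,73),.117),"scr top",onz("top",T(163,55),.207),"collar",onz("top",T(193,80),.117))
print("axle end top",onz("top",T(606,162),.062),"clip",onz("top",T(587,162),.062),)
S=lambda x,y:(280+(x-490)/3-.33,175+(y-300)/3-.33)
print("tri pick top",tri(S(558,319),T(67,45)),"scr",tri(S(555,343),T(163,55)))
A=lambda x,y:(240+x/5-.4,255+(y-300)/5-.4)
print("tri axle end",tri(A(238,522),T(608,162)))
# side base corners
for p in[(525,577),(603,577),(593,507),(532,507)]: print("base",onz("side",S(*p),0))
E
```

```text
tray [[0.5267584304020514, 0.04681758882862734], [0.5661663338696221, -0.19462196067965298], [0.41428745753697016, -0.22230611188982785], [0.3735265426504025, 0.020091683922703815]] [ 0.4702 -0.0875  0.016 ] 0.16420189507237629 0.24463450067901446 0.1555451234111002
pick top [0.5083 0.2905 0.207 ] collar [0.5054 0.2853 0.117 ] scr top [0.5058 0.2222 0.207 ] collar [0.5047 0.2175 0.117 ]
axle end top [ 0.4713 -0.1019  0.062 ] clip [ 0.4702 -0.087   0.062 ]
tri pick top (array([0.5091, 0.2914, 0.2039]), np.float64(0.0004290118593766035)) scr (array([0.5061, 0.2228, 0.2041]), np.float64(0.0005396690089754512))
tri axle end (array([ 0.4722, -0.1031,  0.0665]), np.float64(0.0028993904757076347))
base [ 0.4815  0.1872 -0.    ]
base [0.5502 0.1879 0.    ]
base [ 0.5464  0.3414 -0.    ]
base [0.4876 0.3405 0.    ]
```

Run:
```python
from h import *
s=cv2.imread("pics/side0.png");t=cv2.imread("pics/top0.png")
a=cv2.resize(s[280:314,268:304],None,fx=15,fy=15,interpolation=cv2.INTER_CUBIC)
b=cv2.resize(t[258:282,345:369],None,fx=10,fy=10,interpolation=cv2.INTER_CUBIC)
c=np.zeros((510,790,3),np.uint8);c[:,:540]=a;c[:240,550:790]=b
cv2.imwrite("pics/c2.png",c)
# predicted groove and band in crop
yaw=.164;ax=np.array([np.cos(yaw),np.sin(yaw),0])
for h in(.060,.066):
  g=np.array([.4702-0.0003,-.0875+.0015,h])
  P=[g]+[g+.0165*(np.sin(a)*ax+np.cos(a)*np.array([0,0,1])) for a in(0,1.571,3.1416,4.712)]+[g-.0152*np.array([-np.sin(yaw),np.cos(yaw),0])]
  print(h,((proj("side",P)-[267.5,279.5])*15).round().tolist())
```

```text
0.06 [[271.0, 275.0], [271.0, 174.0], [384.0, 266.0], [271.0, 375.0], [156.0, 284.0], [287.0, 327.0]]
0.066 [[271.0, 238.0], [271.0, 136.0], [385.0, 229.0], [271.0, 339.0], [156.0, 247.0], [287.0, 290.0]]
```

View pics/c2.png

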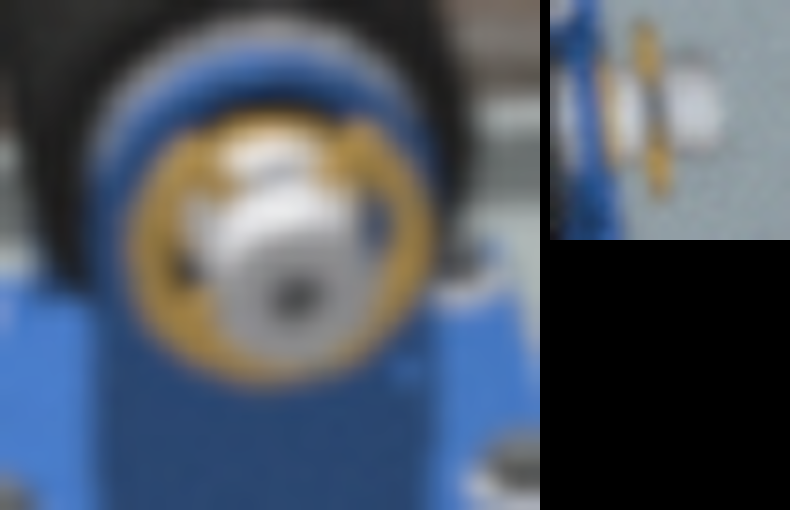

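The crop shows the clip ring centred near (281,245). Its open ends are at (205,150) and (350,135), so the opening faces up and the back is at the bottom. The roller has to turn about 172°, with its top moving towards −x.

```bash
cat >> h.py <<'E'
yaw=.164; ax=np.array([np.cos(yaw),np.sin(yaw),0]); ay=np.array([-np.sin(yaw),np.cos(yaw),0])
Q=lambda p:[0,np.cos(p/2),np.sin(p/2),0]
T0=np.array([.4705,-.0875,0])
def tp(x,y,z): return T0+ax*x+ay*y+np.array([0,0,z])
E
python3 - <<'E'
from h import *
np.set_printoptions(precision=4,suppress=True)
bot.set_gripper(0.0,40)
bot.move_pose(tp(0.0,.055,.16),Q(yaw)); print(bot.read_joint_positions())
bot.move_linear(tp(0.0,.055,.112),.15)
f=bot.read_ft_force()
print(bot.move_linear(tp(0,.055,.085),.02,until_force=3),bot.read_position(),bot.read_ft_force()-f)
p=bot.read_position()
for d in(.0003,.0003):
    p=p-[0,0,d]; bot.move_linear(p,.01); print(bot.read_position(),bot.read_ft_force()-f)
print(bot.read_clock())
E
```

```text
[-0.2328  0.233  -0.5195  0.8178 -0.0003  2.7458]
True [ 0.4618 -0.0331  0.0984] [0.2138 0.3364 3.2522]
[ 0.4621 -0.0331  0.0983] [-0.1417  0.4841  4.0038]
[ 0.4623 -0.0331  0.0983] [-1.4051  0.3186  7.5045]
5.2333
```

```bash
cat >> h.py <<'E'
def stroke(s0,s1,zt,d=.0008,w=.010,n=9):
    z=lambda s: zt-.034+np.sqrt(.034**2-max(abs(s)-w,0)**2)
    bot.move_linear(tp(s0,.055,z(s0)+.008),.15); f=np.array(bot.read_ft_force())
    hit=bot.move_linear(tp(s0,.055,z(s0)-.002),.02,until_force=4); zc=bot.read_position()[2]; print("start",hit,zc-z(s0))
    F=[]; 
    for s in np.linspace(s0,s1,n)[1:]:
        bot.move_linear(tp(s,.055,z(s)-d),.06); F.append(np.round(bot.read_ft_force()-f,1).tolist())
    print(F); p=bot.read_position(); bot.move_linear(p+[0,0,.015],.15)
def snap(n):
    s=bot.camera("side"); cv2.imwrite(f"pics/{n}.png",cv2.resize(s[280:314,268:304,::-1],None,fx=15,fy=15,interpolation=cv2.INTER_CUBIC))
E
python3 - <<'E'
from h import *
p=np.array(bot.read_position()); bot.move_linear(p+[0,0,.012],.15)
stroke(.022,-.022,.0985)
stroke(.022,-.022,.0985)
bot.move_linear(tp(0,.055,.16),.2)
snap("r1"); print(bot.read_clock())
E
```

```text
start True -0.0014026246759288041
[[-0.2, -1.3, 3.6], [0.9, -0.3, 5.4], [1.4, -1.0, 7.9], [0.9, -0.8, 8.1], [0.2, -2.0, 10.0], [0.1, -2.5, 8.2], [-1.5, -1.2, 2.8], [0.5, -1.1, 1.1]]
start True -0.0013694660347229742
[[0.4, -0.6, 3.6], [0.4, -0.1, 6.0], [1.5, -0.7, 8.5], [0.4, -1.6, 10.1], [0.8, -1.3, 10.3], [0.2, -0.7, 8.5], [-2.2, -0.3, 5.1], [1.7, 0.1, 1.5]]
12.175
```

View pics/r1.png

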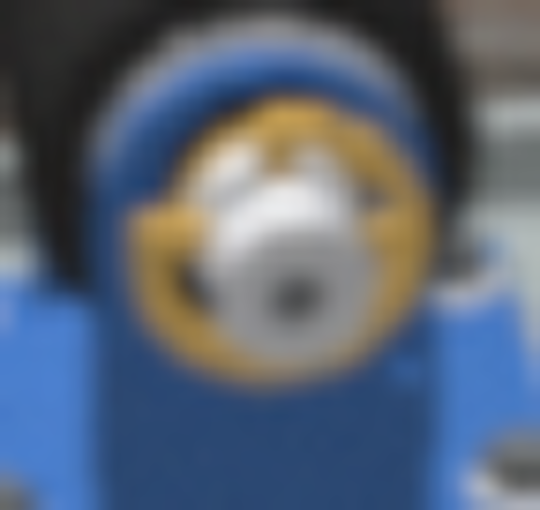

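The opening is now at upper left, about −38°, so the roller turned only about 33°. The finger slipped at the ends of the strokes. I'll correct the contact profile and measure the angle numerically.

```bash
cat >> h.py <<'E'
G=T0+ax*.0011+ay*.0015+np.array([0,0,.0645])
def ang(im):
    th=np.radians(np.arange(0,360,5)); g=0
    for r in(.018,.019,.020):
        P=G+r*(np.outer(np.sin(th),ax)+np.outer(np.cos(th),[0,0,1])); uv=proj("side",P).astype(np.float32)
        m=cv2.remap(im.astype(np.float32),uv[None,:,0],uv[None,:,1],cv2.INTER_LINEAR)[0]; g=g+m[:,0]-m[:,2]
    g=np.clip(g/3,0,60)
    k=np.cos(th)  # first harmonic -> direction of most gold = back
    c=np.sum(g*np.exp(1j*th)); return np.degrees(np.angle(c)).round(),g.round().astype(int)[::2].tolist()
E
python3 - <<'E'
from h import *
print(ang(cv2.imread("pics/side0.png")[:,:,::-1]))
print(ang(bot.camera("side")))
stroke(.021,-.021,.0985,d=.0013,w=.0065,n=9)
print(ang(bot.camera("side")),bot.read_clock())
E
```

```text
(np.float64(-22.0), [53, 52, 56, 60, 60, 60, 60, 53, 57, 60, 60, 60, 57, 40, 24, 21, 11, 9, 20, 34, 48, 60, 60, 60, 60, 60, 60, 60, 60, 60, 60, 60, 60, 60, 57, 56])
(np.float64(4.0), [60, 60, 60, 60, 60, 60, 59, 60, 60, 60, 60, 60, 60, 45, 26, 17, 11, 9, 18, 33, 48, 60, 60, 60, 60, 60, 60, 60, 60, 60, 20, 20, 41, 49, 56, 60])
start True -0.00023306459481159392
[[1.9, -0.0, 4.8], [0.6, -0.6, 8.9], [0.3, -1.2, 9.3], [-0.9, -0.8, 9.7], [-0.0, -1.1, 9.4], [-1.1, -1.3, 9.2], [-1.3, -2.4, 9.6], [-2.7, -1.7, 9.8]]
(np.float64(43.0), [60, 60, 60, 60, 60, 60, 60, 53, 58, 60, 60, 60, 60, 47, 27, 16, 11, 13, 19, 32, 46, 58, 60, 43, 0, 0, 0, 0, 0, 9, 60, 60, 60, 60, 60, 60]) 15.5417
```

Run:
```python
from h import *
stroke(.021,-.021,.0985,d=.0013,w=.0065,n=9)
print(ang(bot.camera("side")))
stroke(.006,-.004,.0985,d=.0013,w=.0065,n=4)
bot.move_linear(tp(0,.055,.16),.25)
print(ang(bot.camera("side")),bot.read_clock()); snap("r2")
```

```text
start True 7.792112643367766e-05
[[2.7, 0.3, 6.6], [1.5, -0.6, 8.2], [-0.1, -0.2, 10.1], [0.0, -0.3, 10.3], [0.1, -1.1, 11.3], [-0.2, -0.3, 10.4], [-2.3, -1.6, 11.8], [-3.0, -2.4, 9.8]]
(np.float64(5.0), [60, 60, 60, 60, 60, 60, 60, 60, 60, 60, 60, 60, 60, 48, 27, 16, 8, 0, 0, 0, 0, 0, 0, 30, 60, 60, 60, 60, 60, 60, 60, 60, 60, 60, 60, 60])
start True -0.00019173912382669522
[[0.5, 2.6, 8.3], [0.0, 0.2, 9.1], [-1.0, -0.4, 8.9]]
(np.float64(-3.0), [60, 60, 60, 60, 60, 60, 60, 56, 59, 60, 60, 60, 58, 41, 26, 13, 0, 0, 0, 0, 0, 0, 38, 60, 60, 60, 60, 60, 60, 60, 60, 60, 60, 60, 60, 60]) 20.8917
```

View pics/r2.png

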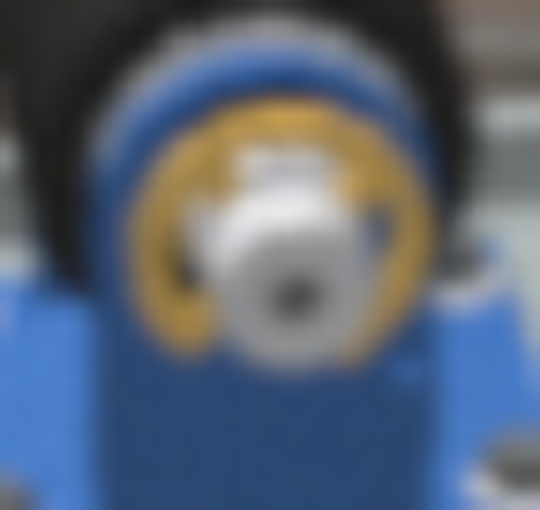

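The clip's closed back is now on top, with the window at about (285,150) and the open ends at (190,350) and (350,360) facing down. Next I'll take the pick.

```bash
cat >> h.py <<'E'
PG=np.array([.508,.2895,0]); RY=-.045; rf=-np.array([np.cos(RY),np.sin(RY),0])
PSI=1.5*np.pi
E
python3 - <<'E'
from h import *
np.set_printoptions(precision=4,suppress=True)
p=tp(0,.055,.27); bot.move_linear(p,.3)
bot.set_gripper(.5,100)
bot.move_pose(PG+[0,0,.27],Q(PSI+RY)); 
for c in("side","top"): 
    bot.camera(c)
bot.move_linear(PG+[0,0,.146],.15)
f=np.array(bot.read_ft_force())
bot.set_gripper(0,100)
print(bot.read_gripper_width(),bot.read_finger_force(),bot.read_position(),np.array(bot.read_ft_force())-f,bot.read_joint_positions())
bot.move_linear(PG+[0,0,.154],.05); print(np.array(bot.read_ft_force())-f)
print(bot.move_linear(PG+[0,0,.154]+.06*rf,.1,until_force=15),np.array(bot.read_ft_force())-f,bot.read_clock())
E
```

```text
0.1529346662994371 97.33330607414246 [0.5088 0.2898 0.1472] [-0.2836  0.4312  5.8607] [ 0.3918  0.4557 -0.2228  0.89   -0.0001 -1.134 ]
[ 0.4984  0.1147 -1.3675]
False [ 1.3212  1.0467 -2.3297] 27.6917
```

Run:
```python
from h import *
np.set_printoptions(precision=4,suppress=True)
p=np.array(bot.read_position()); bot.move_linear([p[0],p[1],.26],.25)
bot.move_pose(tp(0,-.065,.26),Q(np.pi+yaw))
P=proj("side",[tp(0,-.065,.26),tp(0,-.065,.26-.098),tp(0,-.065,.26-.134)]);print(P)
s=bot.camera("side");u,v=P[1].astype(int)
o=cv2.resize(s[v-35:v+45,u-25:u+25,::-1],None,fx=7,fy=7,interpolation=cv2.INTER_CUBIC)
cv2.imwrite("pics/p1.png",o);print(u-25,v-35)
bot.move_pose(tp(0,-.065,.20),Q(PSI+yaw))
f=np.array(bot.read_ft_force())
print(bot.move_linear(tp(0,-.065,.092),.04,until_force=3),bot.read_position(),np.array(bot.read_ft_force())-f)
p=np.array(bot.read_position());bot.move_linear(p+[0,0,.03],.2);print(bot.read_clock())
```

```text
[[291.0292 222.3343]
 [290.8042 268.7855]
 [290.7327 284.9978]]
265 233
True [ 0.4812 -0.1517  0.1152] [-0.4251  0.776   6.5588]
33.5333
```

View pics/p1.png

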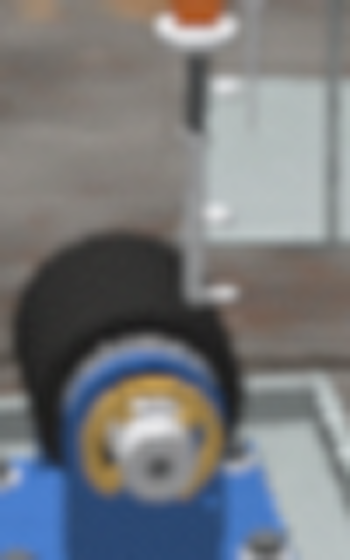

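The toe points right, at (235,293) with the shank foot at (195,297), so it follows the pick's +y as expected. The foot is 113.2 mm below the TCP. Now I'll feel the axle's land with the toe.

Run:
```python
from h import *
np.set_printoptions(precision=4,suppress=True)
bot.move_linear(tp(.0007,-.065,.203),.2)
bot.move_linear(tp(.0007,-.0203,.197),.1)
f=np.array(bot.read_ft_force())
print(bot.move_linear(tp(.0007,-.0203,.185),.01,until_force=2),bot.read_position(),np.array(bot.read_ft_force())-f)
s=bot.camera("side")
p=np.array(bot.read_position());bot.move_linear(p+[0,0,.0012],.02);print(bot.read_position(),bot.read_clock())
t=bot.camera("top")
o=np.zeros((560,800,3),np.uint8)
o[:,:420]=cv2.resize(s[262:314,267:306,::-1],(420,560),interpolation=cv2.INTER_CUBIC)
o[:380,420:800]=cv2.resize(t[246:284,338:376,::-1],(380,380),interpolation=cv2.INTER_CUBIC)
cv2.imwrite("pics/p2.png",o)
```

```text
True [ 0.4745 -0.1075  0.1894] [-0.1946 -0.018   5.3409]
[ 0.4741 -0.1073  0.1902] 35.65
```

View pics/p2.png

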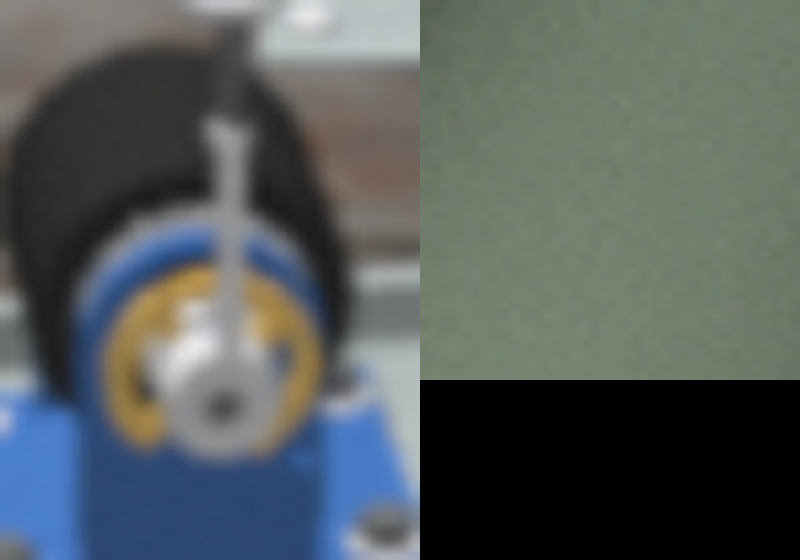

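The shank foot at (230,345) sits on the land, about 1.4 mm right of the axle centre at (223,405). That is inside the window. Now I'll advance under the back.

Run:
```python
from h import *
np.set_printoptions(precision=4,suppress=True)
p=np.array(bot.read_position()); f=np.array(bot.read_ft_force())
h=bot.move_linear(p+ay*.0145,.02,until_force=3); q=np.array(bot.read_position())
print(h,(q-p)@ay,q-p,np.array(bot.read_ft_force())-f,bot.read_clock())
```

```text
False 0.014460927768254904 [-0.0023  0.0143  0.    ] [ 1.1125 -0.1261  0.3017] 36.5917
```

Run:
```python
from h import *
np.set_printoptions(precision=4,suppress=True)
p=np.array(bot.read_position()); f=np.array(bot.read_ft_force())
for d in(.002,.004,.006,.008,.010,.012,.015,.02,.03,.045):
    bot.move_linear(p+[0,0,d],.02 if d<.016 else .04); print(d,bot.read_position()[2]-p[2],np.array(bot.read_ft_force())-f)
s=bot.camera("side"); print(bot.search_frame("side","clip")[:2],bot.read_clock())
cv2.imwrite("pics/p3.png",cv2.resize(s[235:345,245:345,::-1],None,fx=5,fy=5,interpolation=cv2.INTER_CUBIC))
```

```text
0.002 0.0019186105707317547 [ 0.0514 -0.101  -2.6849]
0.004 0.003860788251157432 [-0.1405 -1.0262 -2.6658]
0.006 0.005990011872678308 [-0.2958 -0.1672 -5.5998]
0.008 0.00835795363775857 [-0.1017 -0.1964 -3.2336]
0.01 0.010601190485748174 [-1.0065 -0.4091  0.2531]
0.012 0.012477731809997117 [ 0.015  -0.5228  0.3819]
0.015 0.015280854299946106 [0.2166 0.2425 0.1611]
0.02 0.020353252020380297 [ 0.1006  0.4259 -0.6686]
0.03 0.030345809896832998 [-0.4955  0.6038 -0.5711]
0.045 0.045209877057305836 [ 0.034   0.4298 -0.3673]
[{'bbox': [295.9, 189.1, 6.2, 42.7], 'confidence': 0.53}] 39.6917
```

View pics/p3.png

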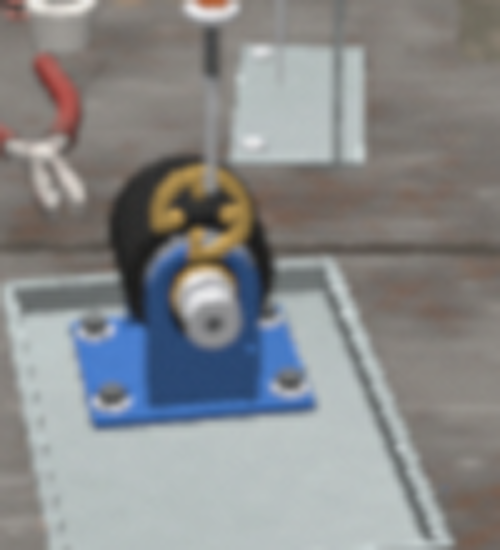

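The clip hangs on the pick's toe at about (200,215), clear of the axle. I'll carry it gently to the empty part of the floor and set it down.

Run:
```python
from h import *
np.set_printoptions(precision=4,suppress=True)
bot.set_gripper(0,100)
p=np.array(bot.read_position()); bot.move_linear(p+[0,0,.018],.05)
bot.move_linear(tp(.0007,-.058,p[2]+.018),.05)
bot.move_linear(tp(.0007,-.058,.165),.08)
f=np.array(bot.read_ft_force())
print(bot.move_linear(tp(.0007,-.058,.124),.05,until_force=6),bot.read_position(),np.array(bot.read_ft_force())-f)
q=np.array(bot.read_position())
bot.move_linear(q-ay*.03,.06); bot.wait(.2)
s=bot.camera("side"); print(bot.search_frame("side","clip")[:2],bot.read_clock(),np.array(bot.read_ft_force())-f)
cv2.imwrite("pics/p4.png",cv2.resize(s[265:365,235:345,::-1],None,fx=5,fy=5,interpolation=cv2.INTER_CUBIC))
```

```text
False [ 0.4809 -0.1447  0.1242] [0.3402 0.9511 0.2126]
[] 44.7833 [ 0.1504  0.6804 -0.1125]
```

View pics/p4.png

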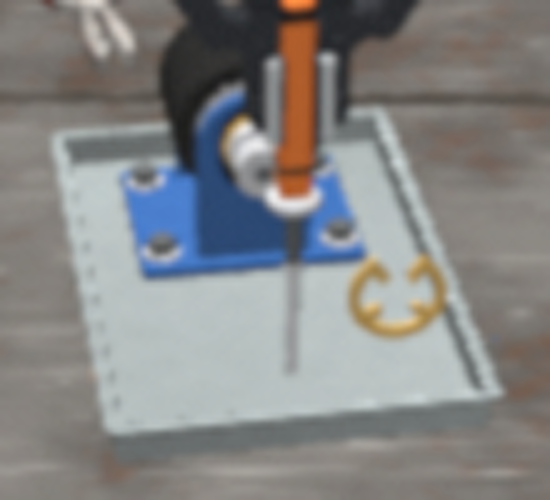

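The clip lies flat and loose on the tray floor at crop (400,295), clear of the pick. Now I'll hang the pick back.

Run:
```python
from h import *
np.set_printoptions(precision=4,suppress=True)
c=onz("side",(315,324),.004)-T0; print("clip tray",c@ax,c@ay)
p=np.array(bot.read_position()); bot.move_linear([p[0],p[1],.265],.25)
bot.move_pose(PG+[0,0,.265]+.07*rf,Q(PSI+RY))
bot.move_linear(PG+[0,0,.1555]+.07*rf,.2)
f=np.array(bot.read_ft_force())
print(bot.move_linear(PG+[0,0,.1555],.06,until_force=10),bot.read_position(),np.array(bot.read_ft_force())-f)
f=np.array(bot.read_ft_force())
print(bot.move_linear(PG+[0,0,.142],.02,until_force=3),bot.read_position(),np.array(bot.read_ft_force())-f,bot.read_clock())
```

```text
clip tray 0.060237214164249646 -0.024330616441110064
False [0.5076 0.2895 0.1555] [ 0.5345  0.4652 -0.5434]
True [0.508  0.2896 0.1472] [-1.6444 -1.1     6.6808] 49.7167
```

Run:
```python
from h import *
np.set_printoptions(precision=4,suppress=True)
bot.set_gripper(.5); bot.wait(.3)
p=np.array(bot.read_position()); bot.move_linear([p[0],p[1],.28],.15)
bot.move_pose(tp(-.05,.10,.36),Q(PSI+RY)); bot.wait(.5)
s=bot.camera("side");t=bot.camera("top"); print(bot.search_frame("side","clip")[:1],bot.search_frame("side","hook_pick")[:1],bot.read_clock())
o=np.zeros((560,800,3),np.uint8)
o[:500,:330]=cv2.resize(s[170:270,270:336,::-1],(330,500)); o[:400,340:800]=cv2.resize(s[265:365,230:345,::-1],(460,400))
o[410:560,340:800]=cv2.resize(t[215:265,160:313,::-1],(460,150))
cv2.imwrite("pics/p5.png",o)
```

```text
[{'bbox': [303.9, 315.2, 16.9, 17.8], 'confidence': 0.43}] [{'bbox': [302.4, 182.9, 5.3, 0.8], 'confidence': 0.46}] 53.3583
```

View pics/p5.png

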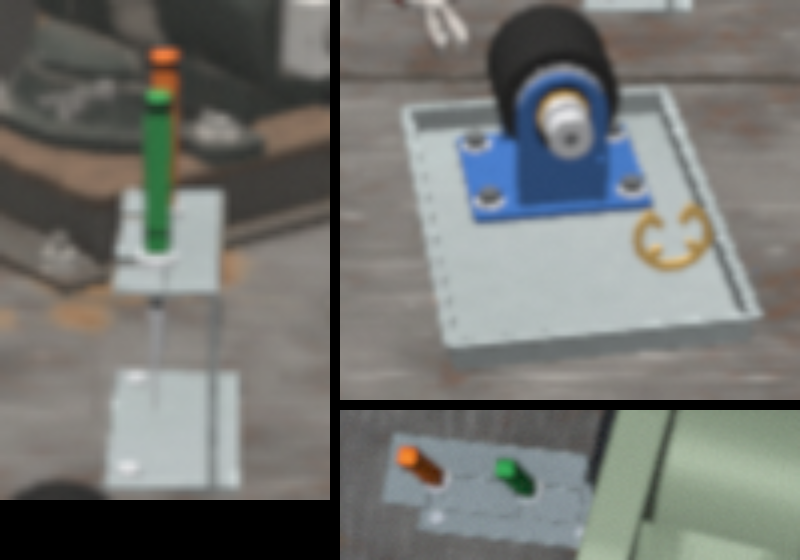

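The orange pick hangs upright in its slot at (165,60), next to the untouched green scriber. The clip rests in the tray at (672,240).

```bash
python3 -c "
from cell import bot
print(bot.close_job())"
```

```text
the job is handed in; nothing more can be done
None
```

The job is handed in at about 53 s: the clip is off and lying loose in the parts tray and the pick hangs back in its slot; no verdict was returned, and I couldn't confirm the 4 N bearing force on the seated clip, as paused wrist readings peaked at 5.6 N about 6 mm into the lift.

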